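# Sweep the game counters into the teal tray

## Task

The game is over: with your fingers, sweep all three orange counters off the top of the games box, over its edge and into the teal tray standing against its side. Slide them, do not pick them up, and leave the silver starfish and the dice cup where they stand.

Things in the scene. Friction and masses are not known exactly. Their poses are not given: they have to be found in the camera images.
- board: closed games box of dark wood with light inlaid stripes, 280 mm (its x, away from the robot) by 260 mm (its y) and 40 mm high, fixed to the table; its flat top has no rim. Origin: centre of its underside; its x axis points roughly away from the robot, turned by up to 15 degrees
- teal_tray: empty open teal tray that belongs to the counters, 230 mm long (its x, along the side of the games box) by 110 mm wide (its y), walls 4 mm thick, 28 mm high, floor 4 mm thick; fixed. Origin: centre of its underside; axes parallel to the box's. It stands 2 mm from the left (+y) or the right (-y) side of the box, either one; its rim is 12 mm below the box's top.
- white_tray: open white tray with four tea-lights in it, not for the counters, 230 mm long (its x, along the side of the games box) by 110 mm wide (its y), walls 4 mm thick, 28 mm high, floor 4 mm thick; fixed. Origin: centre of its underside; axes parallel to the box's. It stands 2 mm from the left (+y) or the right (-y) side of the box, either one; its rim is 12 mm below the box's top.
- counter1: one of the three identical coral-orange round flat game counters, diameter 32 mm, 10 mm thick, about 18 g, loose. It starts lying flat on top of the games box, nearer the robot than the starfish and the dice cup. Origin: centre of its underside, z up
- counter2: one of the three identical coral-orange round flat game counters, diameter 32 mm, 10 mm thick, about 18 g, loose. It starts lying flat on top of the games box, nearer the robot than the starfish and the dice cup. Origin: centre of its underside, z up
- counter3: one of the three identical coral-orange round flat game counters, diameter 32 mm, 10 mm thick, about 18 g, loose. It starts lying flat on top of the games box, nearer the robot than the starfish and the dice cup. Origin: centre of its underside, z up
- starfish: silver starfish ornament, 76 mm across, 26 mm high, loose, standing on the far part of the games box's top; leave it alone. Origin: centre of its underside
- dice_cup: black open dice cup, 56 mm across the rim, 50 mm high, loose, standing upright on the far part of the games box's top; leave it alone. Origin: centre of its underside
Things that resemble listed ones, but are neither listed nor needed, are in the scene too. Leave any green or pink look-alike of the counter1 alone.

How it is judged:
By the outcome, as a careful person would: the job done as asked, in the order asked, and still so for the second after the job is handed in, with the robot touching nothing.
It also fails if it takes over 43 s, if anything falls off the work surface, if the arm or the gripper's body presses on something with over 40 N, if the wrist force passes 120 N, or if a joint passes its speed limit or range.

## Robot

A 6-joint arm with a two-finger parallel gripper is mounted at the origin on the work surface. World frame = base frame: x ahead of the robot, y to its left, z up, the work surface at z = 0. Lengths are in m, angles in degrees, forces in N, time in s.
With the tool pointing down it reaches from about 0.25 to 0.725 m from the base axis. Payload 9.7 kg.
Tool frame: the origin (TCP) lies at the very end of the fingers, on their centre line; the grasp point (between the pads) lies 19 mm behind it; z points along the fingers, y is the direction in which the jaws open and shut (so a half turn about z gives the same grasp; the last joint's range is limited). The gripper opens to 85 mm and grips with 20 to 120 N. Pads are 22 mm wide; open, the fingers measure 114 mm over their backs; the gripper's body (76 mm by 85 mm) begins 54 mm behind the grasp point. The pads swing forward as they close: fully open they stand 13 mm farther back than shut.
Start: joints at [-76.948, 4.979, 10.078, 95.1, 0, 90], TCP at [0.124, -0.536, 0.231] pointing down, gripper open.
Joint ranges: [-179.16, 179.16], [-48.56, 103.87], [-65.8, 70.77], [-126.05, 130.52], [-82.76, 87.17], [-180, 180]. Speed limits (degrees/s): [127.2, 127.2, 147.25, 180, 180, 180].

## Interface

Orientations are given as [roll, pitch, yaw] about the fixed x, y, z axes, in that order (R = Rz(yaw) Ry(pitch) Rx(roll)).
In Python, from workcell import bot gives the robot as it stands.
- The arm moves only by the shell command python3 -m pendant 'ROWS' [FORCE]. ROWS is JSON, a list that holds one entry, the list of rows, each a list of 7 numbers: the shift along the tool's x, y, z in cm, then the turn, a rotation vector about the tool's x, y, z in rad, then the opening in per cent of the stroke, from 0 (shut) to 100 (fully open). In form: [[[dx, dy, dz, ax, ay, az, gripper], ...]]. A call has 1 to 5 rows; each row shifts and turns the pose as measured when the row begins, along the tool's axes as they then stand; what a row does not reach is not made up. A row lasts 1/12 s, in which the tool goes at most 41.7 mm and 7.16 degrees, less where a joint would pass 70% of its speed; a pose out of reach is approached as far as the arm can. A call with a gripper value outside its range is refused whole. The fingers move at their own pace and stop on an object; FORCE is the grip in N (left out, the last holds). Time passes only in rows, so rows that do not move let the fingers close. It gives the time, the measured TCP pose, the force and the opening at its end, in the units of the state.
- bot.get_obs(): the state, without advancing time (a new reading comes with each control period).
- bot.camera(name): name is "scene" or "top"; returns the picture (384x512x3 uint8, red, green, blue); there is no depth.
- bot.get_calibration(name): a dict with "intrinsics" (3x3 intrinsics, pixels), "pose" (4x4, takes a point from camera to world coordinates). Camera axes: x right, y down, z forward; pixel columns grow to the right and rows downward; lengths in m; the calibration is good to about 2 mm. A picture is of the moment at which its call begins. get_calibration takes no time and is no camera call.
- bot.job_done(): hands the job in, once; it reports no verdict.
Trained networks look in the newest picture that a camera, given by its name, has taken for a name from the list of things; names that differ only in an ending like _2 or _b are one class to them, and where a whole thing is asked for, a point or a joint stands for the part that bears it (a point fixed in the world has none). Each returns a list of dicts, best first, with "confidence" (0 to 1); they miss things now and then, are a little off and sometimes report something else, mostly with a low value. They report only what shows in the picture. A call takes as long as a camera call. They do not tell look-alikes from the thing itself.
- bot.masks_of(camera, thing): "pixels" (384x512 bool, what is visible of it) and "extent" ([left, top, right, bottom] in pixels, round what is visible of it).
- bot.mark_of(camera, thing): "uv" ([column, row] in pixels: a listed point, or the origin of a listed thing).
The state is a dict: "time": time; "q": joint angles; "qd": joint speeds; "joint_efforts": joint torques, N m; "ee_pos": TCP position; "tcp_rot": TCP orientation; "wrist_force": force on the tool from outside, world axes, zero at the start; "torque": the same for the moment, N m; "opening": finger opening in m.
Only numpy, scipy, OpenCV 4.12 (cv2) and the standard library are available. Lean on these libraries where they do the work, as an engineer would, in place of code of your own. Each camera call takes 0.05 s, during which the arm holds its last target. There are 200 camera calls.

## Working session

There is one attempt and no reset: what is moved stays moved. The work goes in short steps, Python scripts to look and compute and a shell command to move; the robot and the scene stay as the last step left them, time stands still between calls to the robot, and variables do not carry over. Pictures are saved under pics/ and viewed, about 8 in all and at most 12, crops included, and the job is handed in when it is done.

```bash
mkdir -p pics; ls; cat > h.py <<'E'
import numpy as np, cv2
from workcell import bot
def px2w(cam,uv,z):
    c=bot.get_calibration(cam);K=np.array(c["intrinsics"]);T=np.array(c["pose"])
    d=T[:3,:3]@np.linalg.solve(K,[uv[0],uv[1],1.]);o=T[:3,3]
    return o+d*(z-o[2])/d[2]
def w2px(cam,p):
    c=bot.get_calibration(cam);K=np.array(c["intrinsics"]);T=np.linalg.inv(np.array(c["pose"]))
    q=K@(T[:3,:3]@np.array(p)+T[:3,3]);return q[:2]/q[2]
def save(cam,n):
    im=bot.camera(cam);cv2.imwrite(f"pics/{n}.png",im[:,:,::-1]);return im
E
python3 - <<'E'
from h import *
save("top","t0");save("scene","s0")
for n,z in [("board",0),("teal_tray",0),("white_tray",0),("counter1",.04),("starfish",.04),("dice_cup",.04)]:
    for d in bot.mark_of("top",n): print(n,round(d["confidence"],2),np.round(d["uv"]),np.round(px2w("top",d["uv"],z),3))
m=bot.masks_of("top","board")
if m:
    p=np.argwhere(m[0]["pixels"])[:,::-1].astype(np.float32)
    b=cv2.boxPoints(cv2.minAreaRect(p)); print(b,[np.round(px2w("top",x,.04),3) for x in b])
print(bot.get_obs())
E
```

```text
pics
board 0.64 [271. 183.] [ 0.574 -0.042  0.   ]
white_tray 0.95 [180. 204.] [0.529 0.142 0.   ]
counter1 0.73 [258. 195.] [ 0.544 -0.015  0.04 ]
counter1 0.73 [262. 172.] [ 0.588 -0.022  0.04 ]
counter1 0.55 [308. 289.] [ 0.369 -0.109  0.04 ]
counter1 0.54 [378. 287.] [ 0.374 -0.239  0.04 ]
counter1 0.5 [275. 223.] [ 0.489 -0.048  0.04 ]
starfish 0.65 [304. 130.] [ 0.674 -0.104  0.04 ]
dice_cup 0.71 [236. 134.] [0.665 0.03  0.04 ]
[[204.68353  113.999344]
 [341.9792   108.7856  ]
 [347.39886  251.50383 ]
 [210.10321  256.7176  ]] [array([0.705, 0.093, 0.04 ]), array([ 0.72 , -0.181,  0.04 ]), array([ 0.438, -0.184,  0.04 ]), array([0.426, 0.073, 0.04 ])]
{'time': 0.45, 'q': array([-7.69472753e+01,  4.98233006e+00,  1.00748013e+01,  9.51004990e+01,
       -1.93763609e-04,  9.00013747e+01]), 'qd': array([ 0.07358132, -0.08171673,  0.05926345, -0.01836822,  0.01236733,
        0.03449014]), 'joint_efforts': array([ 2.68128788e-04, -5.19563413e+01,  4.64461648e+01,  2.28891440e-03,
        1.46497223e-05,  5.22689476e-06]), 'ee_pos': array([ 0.12420907, -0.53576309,  0.23122063]), 'tcp_rot': array([-1.79991972e+02,  1.93956211e-04,  1.30513501e+01]), 'wrist_force': array([-0.3617446 ,  0.44513734, -0.4482042 ]), 'torque': array([-0.01676865,  0.01380451, -0.01371427]), 'opening': 0.08535721261553111}
```

View pics/t0.png

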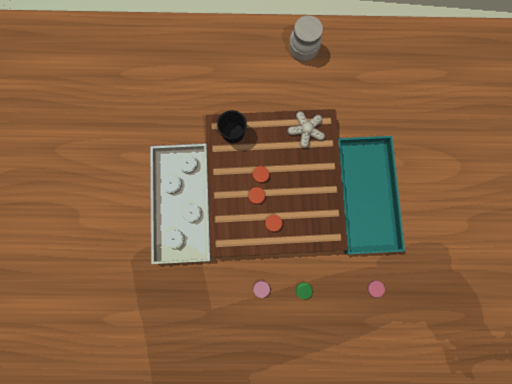

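View pics/s0.png

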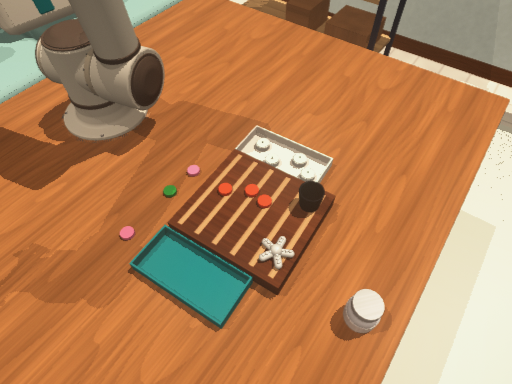

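The tray to fill is on the right (-y), with the tea-light tray on the left. In the top picture the counters are at about (261,174), (257,195) and (274,223). The starfish is at (307,129) and the cup at (232,125). Next I'll measure the board's heading and the counters more precisely.

```bash
python3 - <<'E'
from h import *
im=cv2.imread("pics/t0.png");hsv=cv2.cvtColor(im,cv2.COLOR_BGR2HSV)
cs=[]
mm=cv2.inRange(hsv,(0,190,140),(9,255,255))
n,l,s,c=cv2.connectedComponentsWithStats(mm)
for i in range(1,n):
    if s[i,4]>80: w=px2w("top",c[i],.049);cs.append(w);print("orange",c[i].round(1),s[i,4],w.round(4))
tm=cv2.inRange(hsv,(80,120,40),(98,255,255))
k=cv2.connectedComponentsWithStats(tm);i=1+np.argmax(k[2][1:,4])
p=np.argwhere(k[1]==i)[:,::-1].astype(float)
w=np.array([px2w("top",x,.028)[:2] for x in p]).astype(np.float32)
r=cv2.minAreaRect(w);print("teal",r,cv2.boxPoints(r).round(3).tolist())
wt=[d for d in bot.masks_of("top","white_tray")][0]["pixels"]
w=np.array([px2w("top",x[::-1],.028)[:2] for x in np.argwhere(wt)]).astype(np.float32)
r=cv2.minAreaRect(w);print("white",r,cv2.boxPoints(r).round(3).tolist())
cv2.imwrite("pics/t0c.png",cv2.resize(im[90:310,140:420],None,fx=2.8,fy=2.7,interpolation=cv2.INTER_CUBIC))
E
```

```text
Traceback (most recent call last):
  File "h.py", line 4, in px2w
    c=bot.get_calibration(cam);K=np.array(c["intrinsics"]);T=np.array(c["pose"])
ValueError: time passes only in moves, steps and waits
```

```bash
python3 - <<'E'
import re
s=open('h.py').read().replace("bot.get_calibration(cam)","cal(cam)").replace("def px2w","import functools\n@functools.lru_cache\ndef cal(cam): return bot.get_calibration(cam)\ndef px2w",1)
open('h.py','w').write(s)
E
python3 - <<'E'
from h import *
im=cv2.imread("pics/t0.png");hsv=cv2.cvtColor(im,cv2.COLOR_BGR2HSV)
for u,v in [(261,174),(257,195),(274,223),(377,289)]: print(hsv[v,u])
mm=cv2.inRange(hsv,(0,190,150),(9,255,255))
n,l,s,c=cv2.connectedComponentsWithStats(mm)
for i in range(1,n):
    if s[i,4]>40: print("orange",c[i].round(1),s[i,4],px2w("top",c[i],.049).round(4))
tm=cv2.inRange(hsv,(80,120,40),(98,255,255))
k=cv2.connectedComponentsWithStats(tm);i=1+np.argmax(k[2][1:,4])
w=np.array([px2w("top",x[::-1],.028)[:2] for x in np.argwhere(k[1]==i)]).astype(np.float32)
r=cv2.minAreaRect(w);print("teal",r,cv2.boxPoints(r).round(3).tolist())
bot.camera("top")
wt=bot.masks_of("top","white_tray")[0]["pixels"]
w=np.array([px2w("top",x[::-1],.028)[:2] for x in np.argwhere(wt)]).astype(np.float32)
r=cv2.minAreaRect(w);print("white",r,cv2.boxPoints(r).round(3).tolist())
cv2.imwrite("pics/t0c.png",cv2.resize(im[90:310,140:420],None,fx=2.8,fy=2.7,interpolation=cv2.INTER_CUBIC))
E
```

```text
[  7 176 180]
[  7 178 181]
[  7 175 181]
[175 104 181]
teal ((0.5516796708106995, -0.23413220047950745), (0.22879181802272797, 0.11176562309265137), 3.1952004432678223) [[0.4339999854564667, -0.1850000023841858], [0.4410000145435333, -0.29600000381469727], [0.6690000295639038, -0.2840000092983246], [0.6629999876022339, -0.1720000058412552]]
white ((0.5298972129821777, 0.13682644069194794), (0.2301771491765976, 0.11148187518119812), 3.267951726913452) [[0.41200000047683716, 0.1860000044107437], [0.4180000126361847, 0.07500000298023224], [0.6480000019073486, 0.08799999952316284], [0.6420000195503235, 0.19900000095367432]]
```

View pics/t0c.png

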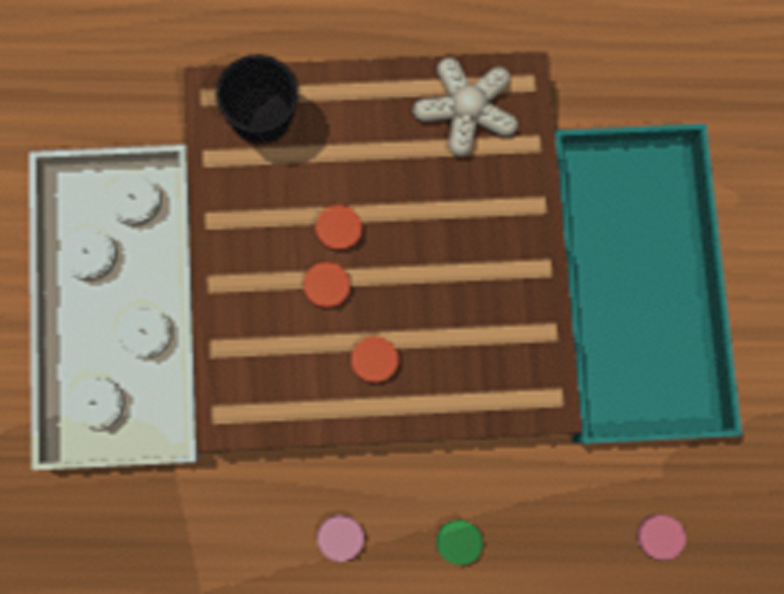

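```bash
cat >> h.py <<'E'
a=np.radians(3.2);ex=np.array([np.cos(a),np.sin(a)]);ey=np.array([-np.sin(a),np.cos(a)])
def be(p): p=np.array(p)[:2];return np.round([p@ex,p@ey],4)
def orange(im,z=.049):
    hsv=cv2.cvtColor(im,cv2.COLOR_BGR2HSV)
    n,l,s,c=cv2.connectedComponentsWithStats(cv2.inRange(hsv,(4,160,120),(9,200,255)))
    for i in range(1,n):
        if s[i,4]>60: w=px2w("top",c[i],z);print("orange",c[i].round(1),s[i,4],w.round(4),"xi,eta",be(w))
E
python3 - <<'E'
from h import *
orange(cv2.imread("pics/t0.png"))
print("hand ",[be(px2w("top",p,.05)) for p in [(261.1,174.1),(256.8,195.6),(273.9,223)]])
print("edge",[be(px2w("top",p,.04)) for p in [(336,110),(346.5,250)]], "starf/cup",be([.674,-.104]),be([.665,.03]))
print("tcp",be(bot.get_obs()["ee_pos"]), bot.get_obs()["tcp_rot"])
E
python3 -m pendant '[[[0,0,0,0,0,0.124,24],[0,0,0,0,0,0.124,24]]]' 20
```

```text
orange [260.4 173.7] 207 [ 0.5835 -0.019   0.049 ] xi,eta [ 0.5815 -0.0515]
orange [256.3 194.8] 221 [ 0.5426 -0.0115  0.049 ] xi,eta [ 0.5411 -0.0418]
orange [273.2 222.7] 221 [ 0.49   -0.0439  0.049 ] xi,eta [ 0.4868 -0.0711]
hand  [array([ 0.5805, -0.0529]), array([ 0.5393, -0.0427]), array([ 0.4861, -0.0724])]
edge [array([ 0.7066, -0.2089]), array([ 0.4299, -0.2069])] starf/cup [ 0.6671 -0.1415] [ 0.6656 -0.0072]
tcp [ 0.0941 -0.5419] [-1.79997719e+02  1.56018525e-03  1.30522950e+01]
time: 0.72
ee_pos: [0.1242, -0.5358, 0.2313]
tcp_rot: [180.0, -0.0, -1.3]
wrist_force: [-0.3, 0.2, -0.1]
opening: 0.064
```

```bash
python3 -m pendant '[[[2.46,-3.15,0,0,0,-0.124,24],[2.83,-2.82,0,0,0,-0.124,24],[3.16,-2.45,0,0,0,-0.124,24],[3.44,-2.04,0,0,0,-0.124,24],[3.67,-1.6,0,0,0,-0.124,24]]]'
```

```text
time: 1.13
ee_pos: [0.2515, -0.3814, 0.2285]
tcp_rot: [-179.9, 0.0, 33.7]
wrist_force: [0.4, -0.0, 0.1]
opening: 0.0202
```

```bash
python3 -m pendant '[[[3.8,-1.17,0,0,0,-0.124,24],[3.9,-0.7,0,0,0,-0.124,24],[4,-0.2,0,0,0,-0.124,24],[4,0.3,0,0,0,-0.124,24],[3.9,0.8,0,0,0,-0.124,24]]]'
```

```text
time: 1.55
ee_pos: [0.3807, -0.2184, 0.2295]
tcp_rot: [179.9, 0.0, 69.6]
wrist_force: [0.7, -1.5, -0.7]
opening: 0.0205
```

```bash
python3 -m pendant '[[[3.78,1.32,0,0,0,-0.124,24],[3.58,1.78,0,0,0,-0.124,24],[3.34,2.2,0,0,0,-0.124,24],[3.04,2.6,0,0,0,-0.04,24],[2.93,2.72,0,0,0,0,24]]]'; python3 -c "
from h import *;o=bot.get_obs();print(be(o['ee_pos']),o['tcp_rot'])"
```

```text
time: 1.97
ee_pos: [0.5112, -0.0556, 0.2312]
tcp_rot: [179.7, 0.2, 94.0]
wrist_force: [0.8, -0.8, 0.4]
opening: 0.0209
[ 0.5073 -0.0841] [1.79695679e+02 1.63650676e-01 9.39895865e+01]
```

```bash
python3 -m pendant '[[[2.5,2.5,1.5,0,0,0.014,24],[2.5,2.5,3,0,0,0,24],[2.4,2.4,3,0,0,0,24],[0,0,4,0,0,0,24],[0,0,0,0,0,0,24]]]'; python3 -c "
from h import *;o=bot.get_obs();print(be(o['ee_pos']),o['tcp_rot'])"
```

```text
time: 2.38
ee_pos: [0.5823, 0.0281, 0.1191]
tcp_rot: [179.4, 0.1, 93.7]
wrist_force: [-1.9, -0.2, -1.9]
opening: 0.0204
[ 0.5829 -0.0044] [1.79447644e+02 1.32803013e-01 9.36908104e+01]
```

```bash
python3 -m pendant '[[[-0.2,-0.1,3,0,0.01,0.009,24],[-0.2,0,2.5,0,0,0,24],[0,0,1.2,0,0,0,24],[0,0,0.4,0,0,0,24],[0,0,0,0,0,0,24]]]'; python3 - <<'E'
from h import *
o=bot.get_obs();print(be(o['ee_pos']),o['ee_pos'],o['tcp_rot'],o['wrist_force'])
im=save("top","t1");save("scene","s1");orange(im)
s=cv2.imread("pics/s1.png");t=cv2.imread("pics/t1.png")
a=cv2.resize(s[120:300,150:370],(440,360),interpolation=2);b=cv2.resize(t[90:270,200:360],(320,360),interpolation=2)
cv2.imwrite("pics/v1.png",np.hstack([a,b]))
E
```

```text
time: 2.8
ee_pos: [0.5836, 0.0242, 0.0519]
tcp_rot: [179.2, -0.5, 93.2]
wrist_force: [-0.5, -0.3, 0.9]
opening: 0.0207
[ 0.5841 -0.0084] [0.58361328 0.0241767  0.05187044] [179.23128464  -0.4644599   93.18401056] [-0.46086089 -0.343307    0.85475591]
```

View pics/v1.png

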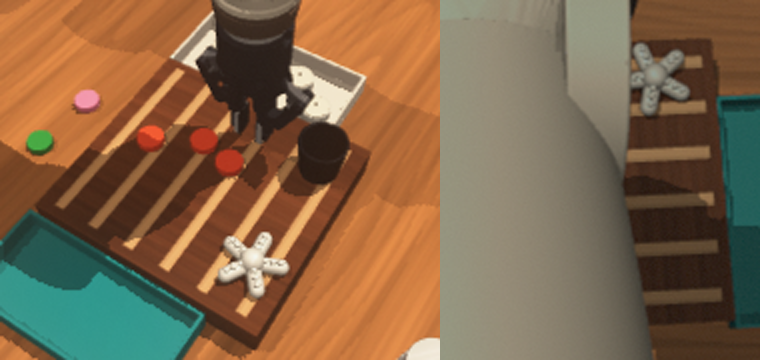

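```bash
python3 -m pendant '[[[0,0,0.5,0.013,-0.008,0,24],[0,0,0.3,0,0,0,24],[0,0,0,0,0,0,24]]]'; python3 -c "
from h import *;o=bot.get_obs();print(be(o['ee_pos']),o['tcp_rot'],o['qd'].round(1))"
```

```text
time: 3.15
ee_pos: [0.5869, 0.0241, 0.0495]
tcp_rot: [179.5, 0.1, 93.2]
wrist_force: [0.2, -0.3, 0.5]
opening: 0.0205
[ 0.5873 -0.0087] [1.79540560e+02 5.50477502e-02 9.31594792e+01] [ 0.1  0.1  1.5  0.9 -0.4  0.2]
```

```bash
python3 -m pendant '[[[0,-0.4,0.6,0.006,0,0,24],[0,-0.1,0.3,0,0,0,24],[0,0,0.1,0,0,0,24]]]'; python3 -c "
from h import *;o=bot.get_obs();print(be(o['ee_pos']),o['tcp_rot'],o['qd'].round(1))"
```

```text
time: 3.4
ee_pos: [0.5825, 0.024, 0.0401]
tcp_rot: [179.8, 0.1, 93.2]
wrist_force: [-1.3, -0.2, 19.0]
opening: 0.0207
[ 0.5829 -0.0086] [1.79786031e+02 6.12289116e-02 9.31700429e+01] [ 0.  -0.4 -0.2 -0.7  0.  -0. ]
```

```bash
python3 -m pendant '[[[0,0,-0.4,0,0,0,24],[-0.8,0,0,0,0,0,24],[-1,0,0,0,0,0,24]]]'; python3 -c "
from h import *;o=bot.get_obs();print(be(o['ee_pos']),o['tcp_rot'],o['qd'].round(1))"
```

```text
time: 3.65
ee_pos: [0.5831, 0.0064, 0.0441]
tcp_rot: [179.8, 0.0, 93.3]
wrist_force: [0.3, -0.1, 0.3]
opening: 0.0205
[ 0.5825 -0.0261] [1.79809392e+02 4.51423248e-02 9.33012230e+01] [-12.2   0.3   0.9   0.3   0.1 -12.6]
```

```bash
python3 -m pendant '[[[-1.2,0,0,0,0,0,24],[-1.2,0,0,0,0,0,24],[-1.2,0,0,0,0,0,24],[-1.2,0,0,0,0,0,24],[-1.2,0,0,0,0,0,24]]]'; python3 -c "
from h import *;o=bot.get_obs();print(be(o['ee_pos']),o['tcp_rot'],o['qd'].round(1))"
```

```text
time: 4.07
ee_pos: [0.5865, -0.0608, 0.0441]
tcp_rot: [179.8, 0.1, 93.3]
wrist_force: [-1.0, -0.1, -0.1]
opening: 0.0209
[ 0.5822 -0.0934] [1.79814465e+02 6.08010248e-02 9.32619338e+01] [-16.    3.1   3.7   0.5  -0.1 -15.4]
```

```bash
python3 -m pendant '[[[-1.2,0,0,0,0,0,24],[-1.2,0,0,0,0,0,24],[-1.2,0,0,0,0,0,24],[-1.2,0,0,0,0,0,24],[-1,0,0,0,0,0,24]]]'; python3 - <<'E'
from h import *
o=bot.get_obs();print(be(o['ee_pos']),o['tcp_rot'],o['qd'].round(1))
save("scene","s2");t=cv2.imread("pics/s2.png")
cv2.imwrite("pics/v2.png",cv2.resize(t[120:330,110:370],(780,600),interpolation=2))
E
```

```text
time: 4.48
ee_pos: [0.5898, -0.1268, 0.044]
tcp_rot: [179.8, 0.1, 93.1]
wrist_force: [-0.3, -0.1, 0.3]
opening: 0.0205
[ 0.5818 -0.1595] [1.79825156e+02 6.65284662e-02 9.31380844e+01] [-12.4   4.5   5.4   0.8   0.2 -12.1]
```

View pics/v2.png

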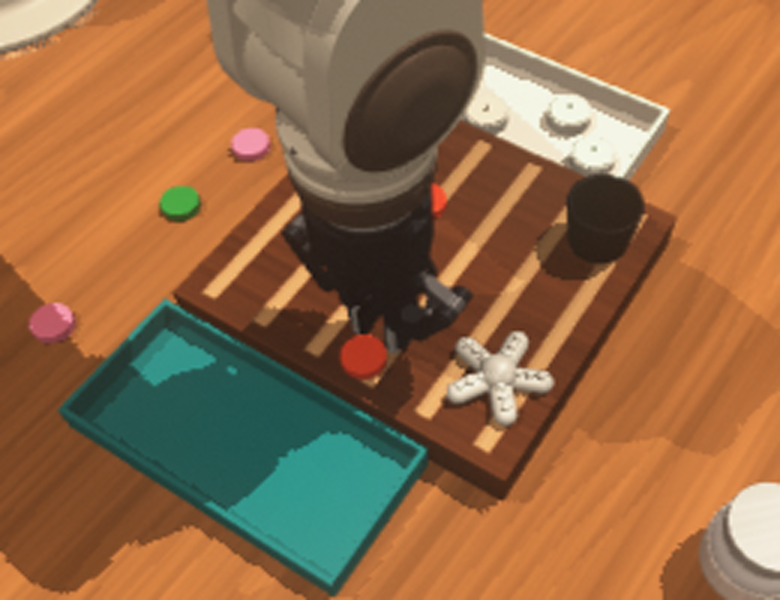

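The counter is held between the fingers at crop (362,355), close to the tray-side edge. I'll push it on over.

```bash
python3 -m pendant '[[[-1.4,0,0,0,0,0,24],[-1.4,0,0,0,0,0,24],[-1.4,0,0,0,0,0,24],[-1.4,0,0,0,0,0,24],[-1,0,0,0,0,0,24]]]'; python3 - <<'E'
from h import *
o=bot.get_obs();print(be(o['ee_pos']),o['tcp_rot'],o['qd'].round(1))
save("scene","s3");t=cv2.imread("pics/s3.png")
cv2.imwrite("pics/v3.png",cv2.resize(t[120:330,110:370],(780,600),interpolation=2))
E
```

```text
time: 4.95
ee_pos: [0.5936, -0.1981, 0.0439]
tcp_rot: [179.8, 0.1, 93.2]
wrist_force: [0.1, 0.4, 0.3]
opening: 0.0206
[ 0.5816 -0.2309] [1.79837100e+02 6.23751994e-02 9.31536096e+01] [-11.1   6.4   7.7   1.4   0.3 -11.1]
```

View pics/v3.png

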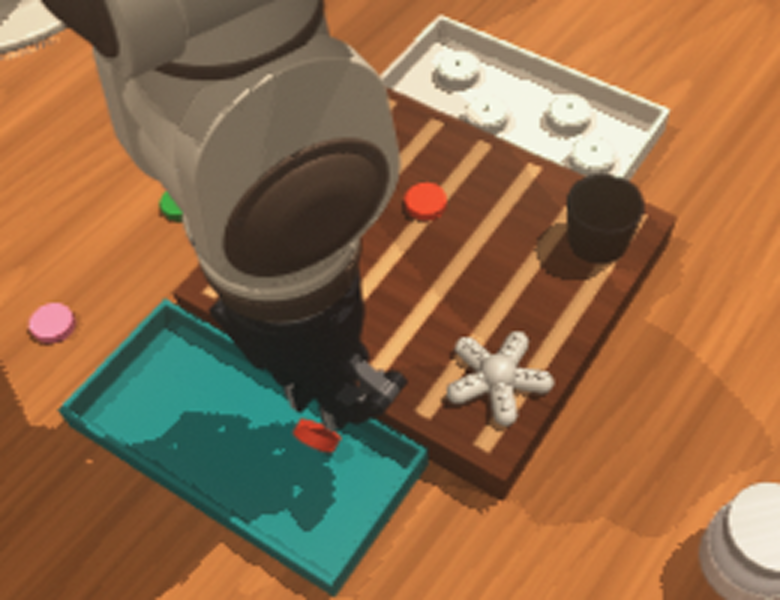

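```bash
python3 -m pendant '[[[0,0,-3,0,0,0,24],[2,-0.5,-2,0,0,0,24],[3.5,-0.9,0,0,0,0,24],[3.5,-0.9,0,0,0,0,24],[3.5,-0.9,0,0,0,0,24]]]';python3 -m pendant '[[[3.5,-0.9,0,0,0,0,24],[3.5,0,0,0,0,0,24],[2,0,0,0,0,0,24],[0,0,0,0,0,0,24]]]'; python3 - <<'E'
from h import *
o=bot.get_obs();print(be(o['ee_pos']),o['tcp_rot'],o['qd'].round(1))
save("scene","s4");t=cv2.imread("pics/s4.png")
cv2.imwrite("pics/v4.png",cv2.resize(t[120:330,110:370],(780,600),interpolation=2))
E
```

```text
time: 5.42
ee_pos: [0.5549, -0.0804, 0.0937]
tcp_rot: [179.9, 0.1, 92.4]
wrist_force: [0.3, 1.0, 0.5]
opening: 0.0205
time: 5.75
ee_pos: [0.5391, 0.0176, 0.095]
tcp_rot: [179.8, -0.0, 92.6]
wrist_force: [-0.5, -0.0, -0.1]
opening: 0.0206
[ 0.5393 -0.0126] [ 1.79838901e+02 -4.83583402e-02  9.26096474e+01] [-0.1 -0.7 -0.3  0.  -0.5 -1.4]
```

View pics/v4.png

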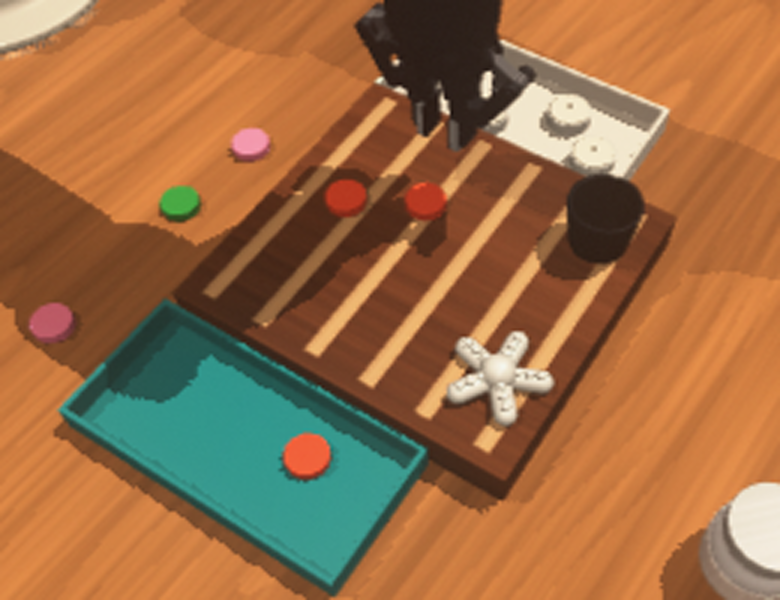

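The first counter lies flat in the tray at crop (306,456), and the other two haven't moved. Next is the second, at (425,200).

```bash
python3 -m pendant '[[[1.4,0.15,0.5,0,0,-0.01,24],[0.3,0,2,0,0,0,24],[0,0,2,0,0,0,24],[0,0,0.7,0,0,0,24],[0,0,0,0,0,0,24]]]'; python3 -c "
from h import *;o=bot.get_obs();print(be(o['ee_pos']),o['tcp_rot'],o['qd'].round(1))"
```

```text
time: 6.22
ee_pos: [0.5421, 0.0309, 0.0429]
tcp_rot: [179.7, 0.0, 93.2]
wrist_force: [-0.7, 0.1, -0.6]
opening: 0.0202
[0.543  0.0006] [1.79651723e+02 4.13608330e-02 9.31628083e+01] [-0.9  0.3  0.2  0.5 -0.  -0.5]
```

```bash
python3 -m pendant '[[[-0.8,-0.2,-0.1,0,0,0,24],[-1,0,0,0,0,0,24],[-1.2,0,0,0,0,0,24],[-1.2,0,0,0,0,0,24],[-1.2,0,0,0,0,0,24]]]';python3 -m pendant '[[[-1.2,0,0,0,0,0,24],[-1.2,0,0,0,0,0,24],[-1.2,0,0,0,0,0,24],[-1.2,0,0,0,0,0,24],[-1.2,0,0,0,0,0,24]]]'; python3 -c "
from h import *;o=bot.get_obs();print(be(o['ee_pos']),o['tcp_rot'],o['qd'].round(1))"
```

```text
time: 6.63
ee_pos: [0.5442, -0.0291, 0.0472]
tcp_rot: [179.5, 0.1, 93.1]
wrist_force: [-0.5, 0.3, -0.1]
opening: 0.0205
time: 7.05
ee_pos: [0.5488, -0.0997, 0.0515]
tcp_rot: [179.2, 0.2, 92.9]
wrist_force: [0.1, -0.8, 0.6]
opening: 0.02
[ 0.5424 -0.1302] [179.17505535   0.18190738  92.87280517] [-17.1   4.    5.5   0.6   0.1 -16.3]
```

```bash
python3 - <<'E'
from h import *
save("scene","s5");t=cv2.imread("pics/s5.png")
cv2.imwrite("pics/v5.png",cv2.resize(t[120:330,110:370],(780,600),interpolation=2))
o=bot.get_obs();print(be(o['ee_pos']),o['ee_pos'],o['tcp_rot'])
E
```

```text
[ 0.5425 -0.1322] [ 0.54903971 -0.1016851   0.05169912] [179.14826562   0.2407095   92.79819496]
```

View pics/v5.png

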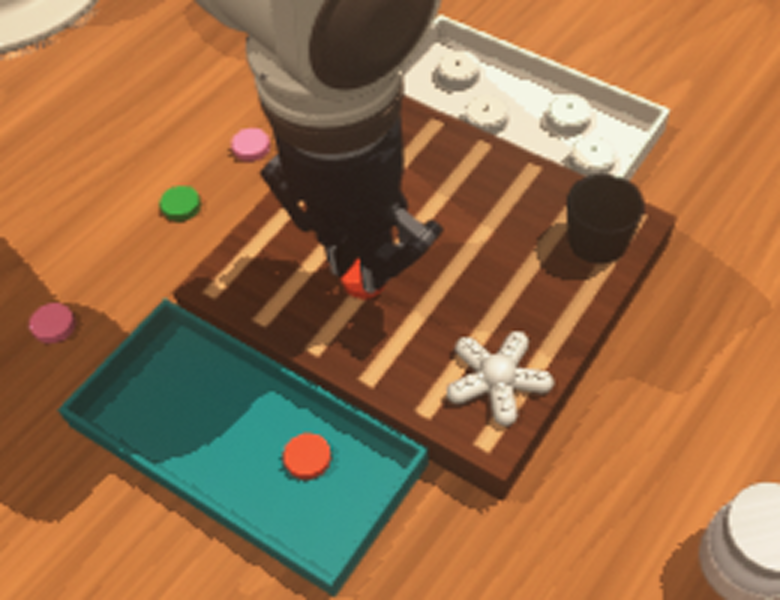

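The fingers drifted up to z 0.052 and rode onto the second counter at crop (360,280), so it has stopped short of the edge. I'll lift, back off and lower behind it again.

```bash
python3 -m pendant '[[[0,0,-1.5,0,0,0,24],[0,0,-1.5,0,0,0,24],[2.5,0,0,0.014,0.004,-0.007,24],[2.5,0,0,0,0,0,24],[0,0,0,0,0,0,24]]]'; python3 - <<'E'
from h import *
o=bot.get_obs();print(be(o['ee_pos']),o['ee_pos'],o['tcp_rot'])
save("scene","s6");t=cv2.imread("pics/s6.png")
hsv=cv2.cvtColor(t,cv2.COLOR_BGR2HSV)
n,l,s,c=cv2.connectedComponentsWithStats(cv2.inRange(hsv,(2,170,110),(8,255,255)))
for i in range(1,n):
    if s[i,4]>40: print(c[i].round(),s[i],be(px2w("scene",c[i],.048)))
for d in bot.mark_of("scene","counter1"): print(d["confidence"],np.round(d["uv"]),be(px2w("scene",d["uv"],.04)))
E
```

```text
time: 7.52
ee_pos: [0.5464, -0.0589, 0.0857]
tcp_rot: [179.8, 0.1, 92.6]
wrist_force: [0.5, -0.8, -0.4]
opening: 0.0205
[ 0.5422 -0.0893] [ 0.54639043 -0.05893495  0.0857414 ] [1.79782571e+02 6.48031310e-02 9.25955591e+01]
[224. 189.] [218 182  13  14 133] [ 0.4874 -0.0759]
[231. 217.] [224 210  15  15 172] [ 0.5446 -0.1295]
[212. 279.] [205 272  15  15 179] [ 0.5957 -0.2648]
0.7 [228. 216.] [ 0.5363 -0.1282]
0.62 [226. 191.] [ 0.4922 -0.0742]
0.59 [128. 234.] [ 0.3829 -0.2781]
0.54 [169. 194.] [ 0.3865 -0.1512]
0.5 [197. 172.] [ 0.3995 -0.0652]
0.45 [214. 277.] [ 0.5931 -0.2572]
```

```bash
python3 -m pendant '[[[0.3,0,1.5,0,0,-0.01,24],[0,0,1.5,0,0,0,24],[0,0,0.9,0,0,0,24],[0,0,0.3,0,0,0,24],[0,0,0,0,0,0,24]]]'; python3 -c "
from h import *;o=bot.get_obs();print(be(o['ee_pos']),o['tcp_rot'],o['qd'].round(1))"
```

```text
time: 8.03
ee_pos: [0.5471, -0.0629, 0.0432]
tcp_rot: [179.6, 0.2, 93.0]
wrist_force: [0.0, 0.5, -0.1]
opening: 0.0205
[ 0.5428 -0.0933] [179.64305139   0.21574496  93.00178025] [-0.9  0.1  0.   0.2 -0.  -0.5]
```

```bash
python3 -m pendant '[[[-0.7,0,0,0.006,0.003,0,24],[-1.1,0,0,0,0,0,24],[-1.2,0,0,0,0,0,24],[-1.2,0,0,0,0,0,24]]]'
```

```text
time: 8.37
ee_pos: [0.55, -0.1079, 0.045]
tcp_rot: [179.9, 0.0, 93.1]
wrist_force: [0.7, 0.3, -0.4]
opening: 0.0204
```

```bash
python3 -m pendant '[[[-1.2,0,0.1,0,0,0,24],[-1.2,0,0,0,0,0,24],[-1.2,0,0,0,0,0,24],[-1.2,0,0,0,0,0,24]]]'
```

```text
time: 8.7
ee_pos: [0.5532, -0.163, 0.045]
tcp_rot: [179.8, 0.1, 93.0]
wrist_force: [0.2, 0.4, -0.6]
opening: 0.0205
```

```bash
python3 -m pendant '[[[-1.3,0,0.05,0,0,0,24],[-1.3,0,0,0,0,0,24],[-1.3,0,0,0,0,0,24],[0,0,0,0,0,0,24]]]'; python3 -m pendant '[[[0,0,-3,0,0,0,24],[1.5,-0.8,-2,0,0,0,24],[3,-2,0,0,0,0,24],[3.5,-2,0,0,0,0,24],[3.5,-0.5,0,0,0,0,24]]]'; python3 - <<'E'
from h import *
o=bot.get_obs();print(be(o['ee_pos']),o['tcp_rot'])
save("scene","s7");t=cv2.imread("pics/s7.png")
cv2.imwrite("pics/v7.png",cv2.resize(t[120:330,110:370],(780,600),interpolation=2))
E
```

```text
time: 9.03
ee_pos: [0.5552, -0.2093, 0.0444]
tcp_rot: [179.8, 0.1, 92.9]
wrist_force: [0.4, -0.0, 0.8]
opening: 0.0207
time: 9.45
ee_pos: [0.4954, -0.1009, 0.0941]
tcp_rot: [180.0, 0.1, 92.3]
wrist_force: [0.9, 0.0, 0.9]
opening: 0.0204
[ 0.489  -0.1284] [1.79971263e+02 7.68574109e-02 9.23176264e+01]
```

View pics/v7.png

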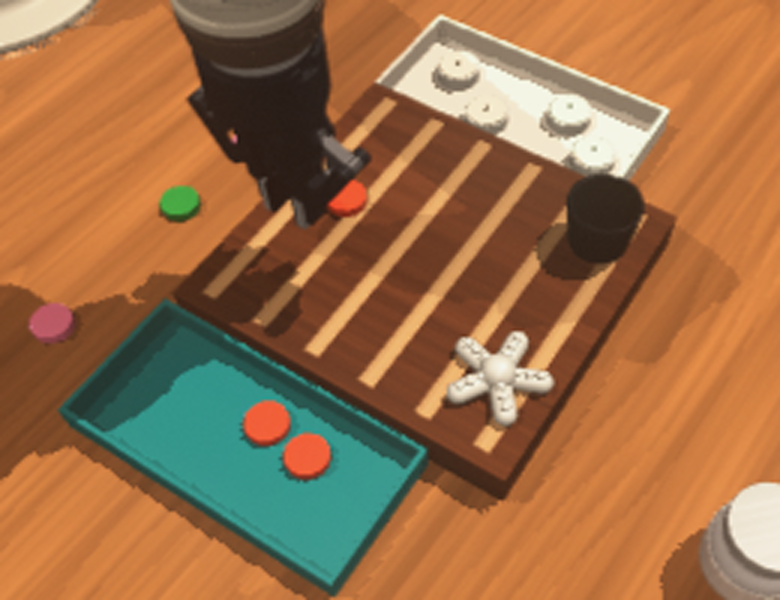

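Two counters are flat in the tray at crop (267,423) and (306,456). The last one is at (347,198).

```bash
python3 -m pendant '[[[3.2,0,0,0,0,-0.008,24],[3.2,0,0,0,0,-0.007,24],[1.8,0,0,0,0,0,24],[0,0,1,0,0,0,24],[0,0,0,0,0,0,24]]]'; python3 -c "
from h import *;o=bot.get_obs();print(be(o['ee_pos']),o['ee_pos'],o['tcp_rot'])"
```

```text
time: 9.92
ee_pos: [0.4902, -0.0085, 0.0853]
tcp_rot: [179.8, -0.1, 93.6]
wrist_force: [-0.3, -0.2, -0.9]
opening: 0.0203
[ 0.489  -0.0359] [ 0.49021184 -0.00852645  0.08532604] [ 1.79807244e+02 -7.68026164e-02  9.35944679e+01]
```

```bash
python3 -m pendant '[[[0.6,-0.2,1.5,0,0,0.007,24],[0,0,1.5,0,0,0,24],[0,0,0.8,0,0,0,24],[0,0,0.3,0,0,0,24],[0,0,0,0,0,0,24]]]'; python3 -c "
from h import *;o=bot.get_obs();print(be(o['ee_pos']),o['ee_pos'],o['tcp_rot'])"
```

```text
time: 10.33
ee_pos: [0.4886, -0.0052, 0.0428]
tcp_rot: [179.8, -0.0, 93.1]
wrist_force: [-0.1, 0.6, -1.1]
opening: 0.0205
[ 0.4875 -0.0325] [ 0.48857325 -0.00522969  0.04279367] [ 1.79816253e+02 -4.52569497e-02  9.31156099e+01]
```

```bash
python3 -m pendant '[[[-0.7,0,0,0,0,0,24],[-1.1,0,0,0,0,0,24],[-1.2,0,0,0,0,0,24],[-1.2,0,0,0,0,0,24]]]'
```

```text
time: 10.67
ee_pos: [0.4919, -0.0504, 0.0447]
tcp_rot: [179.7, -0.0, 93.2]
wrist_force: [-0.3, -0.5, -0.4]
opening: 0.0206
```

```bash
python3 -m pendant '[[[-1.2,0,0.1,0,0,0,24],[-1.2,0,0,0,0,0,24],[-1.2,0,0,0,0,0,24],[-1.2,0,0,0,0,0,24]]]'
```

```text
time: 11.0
ee_pos: [0.4959, -0.1055, 0.0468]
tcp_rot: [179.5, 0.1, 93.1]
wrist_force: [0.6, 0.2, -1.0]
opening: 0.0206
```

```bash
python3 -m pendant '[[[-1.2,0,0.25,0.005,0,0,24],[-1.2,0,0.1,0,0,0,24],[-1.2,0,0,0,0,0,24]]]'
```

```text
time: 11.25
ee_pos: [0.4985, -0.1473, 0.0459]
tcp_rot: [179.6, 0.2, 93.0]
wrist_force: [0.6, 0.2, 1.0]
opening: 0.0206
```

```bash
python3 -m pendant '[[[-1.3,0,0.2,0.004,0,0,24],[-1.3,0,0.1,0,0,0,24],[-1.3,0,0,0,0,0,24],[-1.3,0,0,0,0,0,24],[0,0,0,0,0,0,24]]]'; python3 -m pendant '[[[0,0,-3,0,0,0,24],[0,0,-4,0,0,0,24],[2,-2,-4,0,0,0,24],[2,-3,-3,0,0,0,24],[0,0,0,0,0,0,24]]]';python3 - <<'E'
from h import *
o=bot.get_obs();print(be(o['ee_pos']),o['tcp_rot'])
save("scene","s8");t=cv2.imread("pics/s8.png")
cv2.imwrite("pics/v8.png",cv2.resize(t[120:330,110:370],(780,600),interpolation=2))
E
```

```text
time: 11.67
ee_pos: [0.5015, -0.2105, 0.0468]
tcp_rot: [179.6, 0.3, 92.7]
wrist_force: [-0.2, 0.7, 0.6]
opening: 0.0207
time: 12.08
ee_pos: [0.4511, -0.1794, 0.1826]
tcp_rot: [179.8, 0.2, 92.4]
wrist_force: [0.9, 0.1, 0.7]
opening: 0.0205
[ 0.4404 -0.2043] [179.78808985   0.23607966  92.3643217 ]
```

View pics/v8.png

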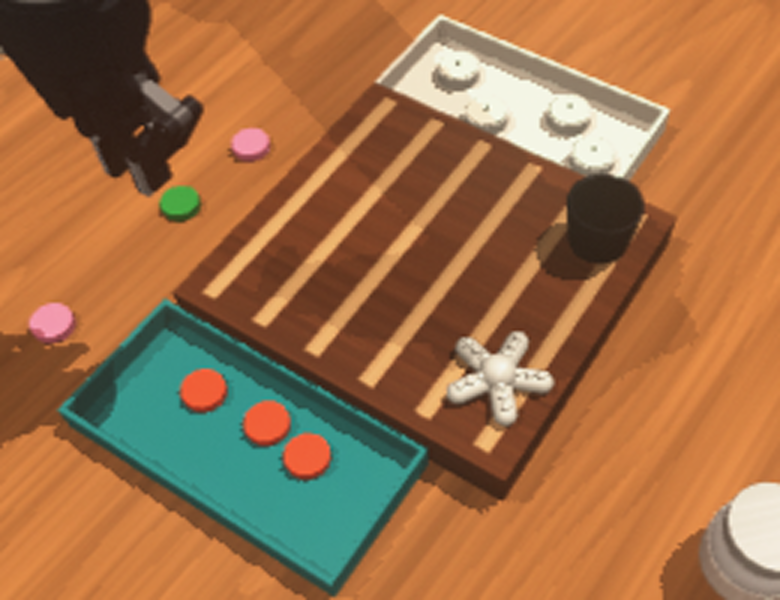

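All three counters lie flat in the teal tray at crop (203,390), (267,423) and (306,456). The arm is clear at z 0.18, so I'm handing in.

```bash
python3 -c "
from h import *;print(bot.get_obs()['wrist_force']);print(bot.job_done())"
```

```text
[-0.13733457 -0.74890918  0.16805296]
the job is handed in; nothing more can be done
None
```

All three orange counters are in the teal tray, and I handed the job in at about 12 s of the 43 s allowed. I slid them one at a time over the right-hand edge of the box with the fingers partly shut.

- **What went wrong:** On the second counter the fingers crept up to about 52 mm and rode onto its top. I lifted, set down again behind it and finished the slide. Earlier, the fingertips touched the box top at about 19 N while I was finding the height.
- **Last checks:** The final scene picture shows all three counters flat in the teal tray. The starfish, dice cup, tea-lights and the pink and green look-alikes look unmoved, judged by eye only. The arm was clear at a height of about 0.18 m with almost no force on the wrist.

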